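# Turn the model carousel until the locomotive shell is at the arrow

### The job

Turn the round parts turntable on the aluminium plate, by pushing the upright posts on its rim gently with the fingertips, until the locomotive shell (the model with the raised cab) stands centred at the tip of the fixed arrow beside the rim, and leave it at rest there. Only push: do not grip the posts, push hard or spin it fast, and do not touch or lift the models on it or disturb the tweezer case and the vise.

Things in the scene. Friction and masses are not known exactly. Their poses are not given: they have to be found in the camera images.
- base: Fixed grey round base of the turntable, 300 mm across, 18 mm high, on the plate. Origin: centre of its underside, on the turning axis, z up. Its dark steel arrow (flat, 26 mm above the origin at its top, tip 151 mm and tail 204 mm from the axis) lies on its -x side and points at the axis: the base's -x direction is the front, towards the robot give or take 26 degrees.
- carousel: Plywood deck, 290 mm across, 14 mm thick, turning on the base either way without stops. Origin: on the axis at the deck's underside, 20 mm above the base's origin; z up; frame turns with the deck. Bays at radius 75 mm: locomotive shell at -x, van +x, cleaning car +y, pot -y. Friction of about 0.22 N m (some 2 N at a post) holds the deck where it is left; pushed slowly it does not coast.
- deck_post (a point): Foot of one of eight alike aluminium rim posts, on the deck's top, 132 mm from the axis at 22.5 degrees from the deck's x axis. The posts are 12 mm in diameter, 28 mm high and 45 degrees (101 mm) apart all round.
- deck_hub (a point): Middle of the deck's top (14 mm above its underside), at the foot of a hub 32 mm across and 22 mm high. Four low dividers, 12 mm high, at 45, 135, 225 and 315 degrees from the deck's x axis, run from radius 32 to 112 mm between the bays.
- shell_bay (a point): Middle of the shell's bay on the deck's top, 75 mm from the axis on the deck's -x side; turns with the deck.
- shell: Loose locomotive shell, yellow plastic: low bonnet with a chimney stub, and a raised cab with a roof near one end; 90 x 34 x 46 mm, 60 g. Origin: middle of its underside, x along its length towards the cab end, z up. It stands freely on the deck with its length across the radius, within 2 mm of its bay's middle.
- shell_center (a point): Middle of the locomotive shell, 23 mm above its underside.
- van: Loose plain box van shell, also yellow plastic, flat roof and no cab, 90 x 32 x 35 mm, on the deck. Origin: middle of its underside, x along its length.
- van_center (a point): Middle of the van, 17.5 mm above its underside.
- car: Loose grey track-cleaning car with a round tank, 86 x 28 x 42 mm, on the deck. Origin: middle of its underside, x along its length.
- car_center (a point): Point on the cleaning car's middle line, 19 mm above its underside.
- pot: Loose round white pot with a black cap, 36 mm across, 38 mm high, on the deck. Origin: middle of its underside.
- pot_center (a point): Middle of the pot, 19 mm above its underside.
- tweezer_case: Loose flat black tweezer case, 79 x 161 x 25 mm, on the plate to the right of the turntable. Origin: middle of its underside, y along its length.
- vise: Fixed small vise holding a wooden bridge section, about 155 x 150 x 101 mm, left of the turntable. Origin: middle of the underside of its foot, x along its screw.

How it is judged (in metres and radians):
At the end, for the whole second after the job is handed in: The shell stands upright in its bay, its middle within 9 mm either side of the arrow's line, on the arrow's side of the axis, its length square to the arrow's line within 0.2 rad, deck and shell at rest (y of shell_center in the frame of base between -0.009 and 0.009 m and x of shell_center in the frame of base below -0.055 m and angle between the x axis of shell and the y axis of base, either way round below 0.2 rad and angle between shell's own z axis and vertical below 0.1 rad and z of shell_center in the frame of carousel below 0.045 m and horizontal distance between shell_center and shell_bay below 0.012 m and angular speed of carousel below 0.05 rad/s and linear speed of shell below 0.02 m/s); the robot touches nothing.
It fails at once if a model on the deck is touched by the robot (contact force between any of the fingers, the arm and shell above 0.3 N or contact force between any of the fingers, the arm and van above 0.3 N or contact force between any of the fingers, the arm and car above 0.3 N or contact force between any of the fingers, the arm and pot above 0.3 N).
It fails at once if a model is lifted, carried, knocked over or slides out of its place (distance between shell_center and shell_bay above 0.04 m or horizontal distance between any of shell_center, van_center, car_center, pot_center and carousel above 0.092 m or horizontal distance between any of shell_center, van_center, car_center, pot_center and carousel below 0.055 m or z of any of shell_center, van_center, car_center, pot_center in the frame of carousel above 0.05 m or angle between any of shell, van, car, pot's own z axis and vertical above 0.4 rad).
It fails at once if the turntable is gripped or pushed hard (over 18 N) (contact force between the fingers and carousel above 18 N).
It fails at once if the turntable is spun fast (over 2.5 rad/s) (angular speed of carousel above 2.5 rad/s).
It fails at once if the tweezer case is moved more than 10 mm, or the vise is knocked (over 5 N) (distance of tweezer_case from where it was at the start of the episode above 0.01 m or contact force between any of the fingers, the arm and vise above 5 N).
It also fails if it takes over 58 s, if anything falls off the work surface, if the arm or the gripper's body presses on something with over 40 N, if the wrist force passes 120 N, or if a joint passes its speed limit or range.

### The arm

A 6-joint arm with a two-finger parallel gripper is mounted at the origin on the work surface. World frame = base frame: x ahead of the robot, y to its left, z up, the work surface at z = 0. Lengths are in m, angles in degrees, forces in N, time in s.
With the tool pointing down it reaches from about 0.35 to 0.875 m from the base axis. Payload 4.2 kg.
Tool frame: the origin (TCP) lies midway between the tips of the shut fingers; the grasp point (between the pads) lies r.pinch_z behind it (r.pinch_z is the distance from the TCP to the grasp point, in m); z points along the fingers, y is the direction in which the jaws open and shut (so a half turn about z gives the same grasp; the last joint's range is limited). The gripper opens to 87 mm and grips with 3 to 60 N. Pads are 19 mm wide; open, the fingers measure 117 mm over their backs; the gripper's body (75 mm by 190 mm) begins 51 mm behind the grasp point.
Start: joints at [86.895, 22.042, 0.453, 0, -68.411, -14.817], TCP at [0.192, 0.595, 0.223] pointing down, gripper open.
Joint ranges: [-179.83, 179.83], [-69.29, 118.12], [-61.27, 80.66], [-181.25, 117.63], [-171.15, -9.14], [-177.46, 177.46]. Speed limits (degrees/s): [159.86, 159.86, 180, 180, 180, 180].

### API

Orientations are given as a 3x3 rotation matrix whose columns are the frame's x, y, z axes.
In Python, from station import r gives the robot as it stands. The module is installed in compiled form; this text tells all that it offers.
- The arm moves only by the tool play_rows, never from a script. Its argument "deltas" is a list of rows, each a list of 7 numbers: the shift along the tool's x, y, z in units of 25 mm (1.0 is 25 mm), then the turn, a rotation vector about the tool's x, y, z in units of 5 degrees (1.0 is 5 degrees), then the finger opening in mm, from 0 to 87. In form: [[tx, ty, tz, wx, wy, wz, fingers], ...]. A call has 1 to 12 rows; each row is the pose to reach, as a shift and turn from the pose commanded when the call began, along the tool's axes at that moment; what a row does not reach only later rows make up. A row lasts 1/10 s, in which the tool goes at most 50 mm and 8.59 degrees, less where a joint would pass 70% of its speed; a pose out of reach is approached as far as the arm can. A call with a gripper value outside its range is refused whole. The fingers move at their own pace and stop on an object; the grip force is fixed at half the most. Time passes only in rows, so rows that repeat a pose let the fingers close. It gives the time, the measured TCP pose, the force and the opening at its end, in the units of the state.
- r.sense(): the state, without advancing time (a new reading comes with each control period).
- r.capture(name): name is "scene" or "top"; returns a dict with "pixels" (420x560x3 uint8, red, green, blue), "camera_matrix" (3x3 intrinsics, pixels), "R" (3x3) and "t" (3): a world point X has camera coordinates R X + t. Camera axes: x right, y down, z forward; pixel columns grow to the right and rows downward; lengths in m; the calibration is good to about 2 mm. A picture is of the moment at which its call begins. There is no depth.
- r.finish_job(): hands the job in, once; it reports no verdict.
Trained networks look in the newest picture that a camera, given by its name, has taken for a name from the list of things; names that differ only in an ending like _2 or _b are one class to them, and where a whole thing is asked for, a point or a joint stands for the part that bears it (a point fixed in the world has none). Each returns a list of dicts, best first, with "score" (0 to 1); they miss things now and then, are a little off and sometimes report something else, mostly with a low value. They report only what shows in the picture. A call takes as long as a camera call.
- r.spot_in(camera, target): "centre" ([x, y, z] in m, in world coordinates, good to about 4 mm: the middle of the surface that is visible of it).
- r.cut_out(camera, target): "region" (420x560 bool, what is visible of it).
The state is a dict: "time_s": time; "joints": joint angles; "joint_velocities": joint speeds; "effort": joint torques, N m; "tcp_pos": TCP position; "ee_rot": TCP orientation; "wrist_force": force on the tool from outside, world axes, zero at the start; "moment": the same for the moment, N m; "gripper_width": opening from 0.0 (shut) to 1.0 (fully open).
Only numpy, scipy, OpenCV 4.12 (cv2) and the standard library are available. Lean on these libraries where they do the work, as an engineer would, in place of code of your own. Each camera call takes 0.05 s, during which the arm holds its last target.

## Working session

There is one attempt and no reset: what is moved stays moved. The work goes in short steps, Python scripts to look and compute and a tool call to move; the robot and the scene stay as the last step left them, time stands still between calls to the robot, and variables do not carry over. Pictures are saved under pics/ and viewed, and the job is handed in when it is done.

Besides the shell and the picture viewer there is one more tool, called as name(argument=value, ...), one argument or row to a line, values as JSON. play_rows: Moves the arm, as the interface text tells. Its arguments: {"type":"object","properties":{"deltas":{"type":"array","items":{"type":"array","items":{"type":"number"}}}},"required":["deltas"]}

```bash
mkdir -p pics
python3 - <<'E'
from station import r
import cv2,numpy as np
for c in("scene","top"):
    d=r.capture(c);cv2.imwrite(f"pics/{c}0.png",d["pixels"][:,:,::-1])
    print(c,d["camera_matrix"],d["R"],d["t"])
    for n in("base","carousel","deck_post","deck_hub","shell","van","car","pot","tweezer_case","vise","shell_bay"):
        print(n,[(np.round(x["centre"],3).tolist(),round(x["score"],2)) for x in r.spot_in(c,n)][:9])
print(r.sense(),r.pinch_z)
E
```

```text
scene [[491.17393066   0.         275.89609539]
 [  0.         491.17393066 210.67079051]
 [  0.           0.           1.        ]] [[-8.14087476e-01  5.80742074e-01  4.73601515e-04]
 [ 3.65098706e-01  5.12431256e-01 -7.77249730e-01]
 [-4.51624309e-01 -6.32576360e-01 -6.29192048e-01]] [ 0.45266413 -0.16355293  1.39750173]
base [([0.644, 0.137, 0.029], 0.96), ([0.584, -0.014, 0.058], 0.31)]
carousel [([0.607, 0.091, 0.042], 0.58), ([0.634, -0.185, 0.028], 0.52)]
deck_post [([0.607, 0.088, 0.045], 0.93), ([0.593, 0.137, 0.078], 0.35)]
deck_hub [([0.606, 0.093, 0.044], 0.88), ([0.635, -0.187, 0.025], 0.19)]
shell [([0.664, 0.051, 0.076], 0.72)]
van [([0.513, 0.07, 0.077], 0.91)]
car [([0.58, -0.013, 0.062], 0.6)]
pot [([0.594, 0.139, 0.075], 0.84)]
tweezer_case [([0.636, -0.186, 0.028], 0.76)]
vise [([0.59, 0.303, 0.086], 0.75)]
shell_bay [([0.605, 0.093, 0.044], 0.74)]
top [[492.57515832   0.         282.95332993]
 [  0.         492.57515832 197.40570903]
 [  0.           0.           1.        ]] [[ 0.00380806 -0.99978208 -0.02052514]
 [-0.99576148 -0.00190498 -0.09195351]
 [ 0.09189
[... 746 characters left out ...]
4,
       -6.84117994e+01, -1.48171619e+01]), 'joint_velocities': array([-0.00518271, -0.02222101,  0.01521836, -0.00330227, -0.07658774,
        0.06882583]), 'effort': array([-1.19455752e-03, -3.90476060e+01,  1.87625456e+01,  4.22421813e+00,
        1.55367987e-02, -2.38514104e-05]), 'tcp_pos': array([0.19230225, 0.59465724, 0.22255597]), 'ee_rot': array([[ 9.51467453e-01, -3.07749387e-01, -1.08094164e-05],
       [-3.07749387e-01, -9.51467453e-01,  1.39389189e-06],
       [-1.07137773e-05,  2.00034852e-06, -1.00000000e+00]]), 'wrist_force': array([-0.24268599,  0.1983768 , -0.49369421]), 'moment': array([ 0.03290939, -0.03304186,  0.03923194]), 'gripper_width': 1.0009399895604945} 0.0187
```

View pics/scene0.png

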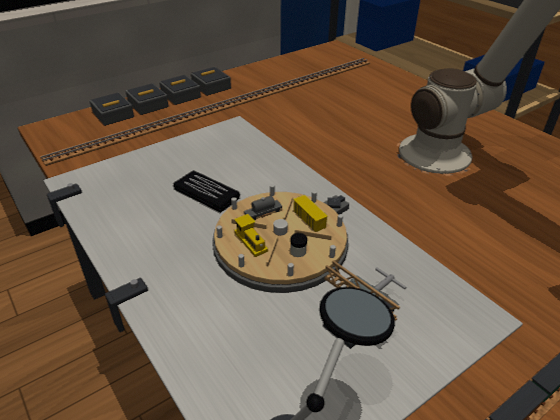

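View pics/top0.png

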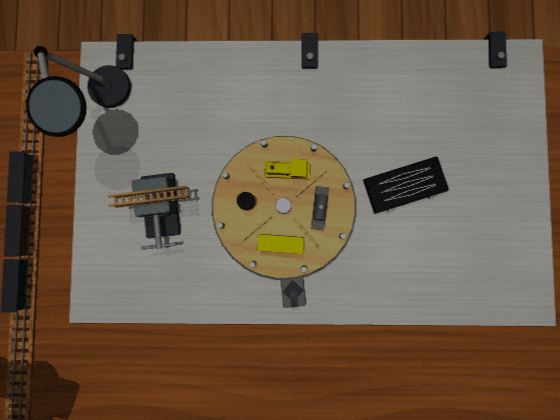

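The loco is on the far side, at about (287,169) in the top image. The arrow is on the near side at about (293,292), so the deck needs roughly half a turn. I'll measure it properly.

```bash
cat > h.py <<'E'
import numpy as np,cv2
from station import r
def ray(d,uv):
    K,R,t=d["camera_matrix"],np.array(d["R"]),np.array(d["t"])
    v=R.T@np.linalg.inv(K)@np.array([*uv,1.]); return -R.T@t,v
def atz(d,uv,z):
    c,v=ray(d,uv); return c+v*(z-c[2])/v[2]
def proj(d,X):
    p=d["camera_matrix"]@(np.array(d["R"])@np.array(X)+np.array(d["t"])); return p[:2]/p[2]
def tri(d1,a,d2,b):
    c1,v1=ray(d1,a);c2,v2=ray(d2,b)
    s=np.linalg.lstsq(np.c_[v1,-v2],c2-c1,rcond=None)[0]
    p,q=c1+v1*s[0],c2+v2*s[1]; return (p+q)/2,np.linalg.norm(p-q)
E
python3 - <<'E'
from h import *
d=r.capture("top");p=d["pixels"][:,:,::-1]
cv2.imwrite("pics/topz.png",cv2.resize(p[125:315,200:370],None,fx=3.15,fy=3.15,interpolation=cv2.INTER_CUBIC))
d=r.capture("scene");p=d["pixels"][:,:,::-1]
cv2.imwrite("pics/scz.png",cv2.resize(p[165:305,195:370],None,fx=4,fy=4,interpolation=cv2.INTER_CUBIC))
E
```

```text
(no output)
```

View pics/topz.png

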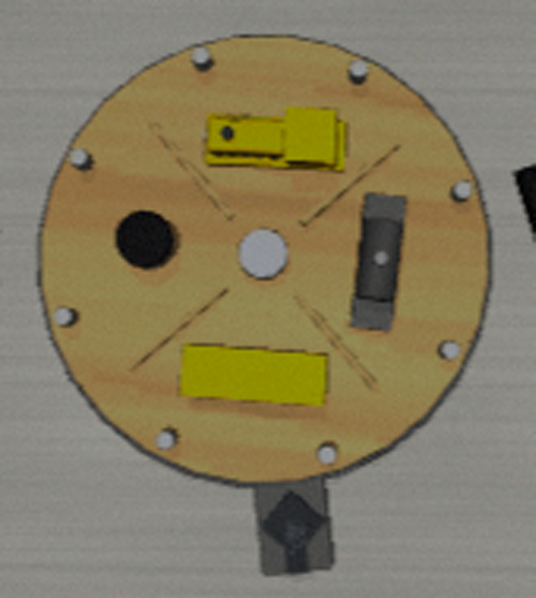

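View pics/scz.png

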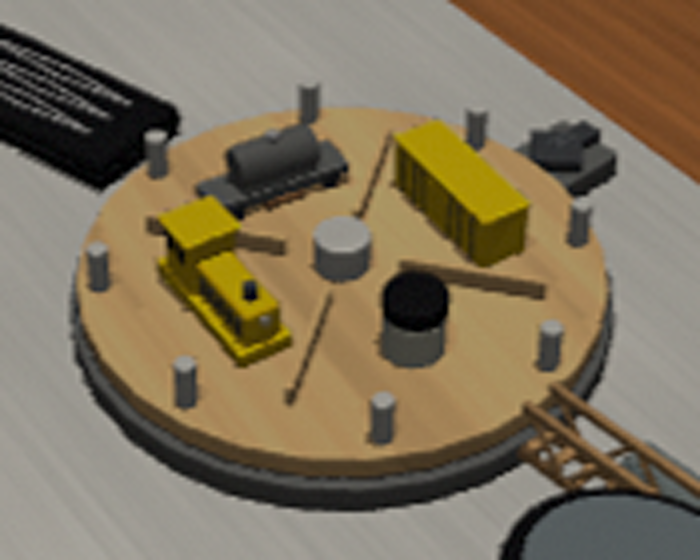

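Run:
```python
from h import *
T=np.array([(327,454),(166,439),(66,317),(81,158),(202,58),(358,69),(461,190),(450,350)])/3.15+[200,125]
S=np.array([(476,113),(580,205),(551,327),(383,400),(185,363),(97,250),(156,137),(309,87)])/4+[195,165]
dt=r.capture("top");ds=r.capture("scene")
P=[]
for a,b in zip(T,S):
    x,e=tri(dt,a-.3,ds,b-.3);P.append(x);print(x.round(4),round(e,4))
P=np.array(P);print("mean",P.mean(0))
z=P[:,2].mean()
Q=np.array([atz(dt,a-.3,z)[:2] for a in T]);c=Q.mean(0);print(c,np.hypot(*(Q-c).T));print(np.degrees(np.arctan2(*(Q-c).T[::-1])))
h,e=tri(dt,np.array([263,254])/3.15+[199.7,124.7],ds,np.array([342,233])/4+[194.7,164.7]);print("hub top",h,e)
# arrow foot block corners
zd=z-.028
print("deck top z",zd)
for n,uv in dict(al=(262,520),ar=(325,517),tip=(290,489),bl=(265,574),br=(333,570),dl=(263,525),drt=(328,525),db=(293,560)).items():
    print(n,atz(dt,np.array(uv)/3.15+[199.7,124.7],zd-.014-.02+.026)[:2].round(4))
g=dt["pixels"][:,:,::-1][265:312,270:315];cv2.imwrite("pics/arrow.png",cv2.convertScaleAbs(cv2.resize(g,None,fx=12,fy=12,interpolation=cv2.INTER_CUBIC),alpha=2.2))
```

```text
[0.4561 0.0132 0.0655] 0.0023
[0.4647 0.1135 0.0679] 0.0018
[0.5403 0.1774 0.0667] 0.0015
[0.6411 0.1694 0.0667] 0.0015
[0.7059 0.0927 0.0674] 0.0028
[ 0.6985 -0.0064  0.0681] 0.0025
[ 0.6215 -0.0712  0.0687] 0.0031
[ 0.5208 -0.0636  0.0659] 0.0022
mean [0.58113407 0.053124   0.06708494]
[0.58031055 0.05379371] [0.13124904 0.13101923 0.13048204 0.1307335  0.13070018 0.13163211
 0.1305137  0.13125916]
[-162.3215236   152.56032869  108.10420578   62.57583278   17.6845994
  -26.89371053  -72.09754492 -117.38488213]
hub top [0.58107677 0.05339481 0.06346764] 0.0027170338976456273
deck top z 0.039084940114786
al [0.4112 0.0549]
ar [0.4133 0.0145]
tip [0.431 0.037]
bl [0.3771 0.0528]
br [0.3799 0.0093]
dl [0.408  0.0542]
drt [0.4083 0.0125]
db [0.386  0.0349]
```

View pics/arrow.png

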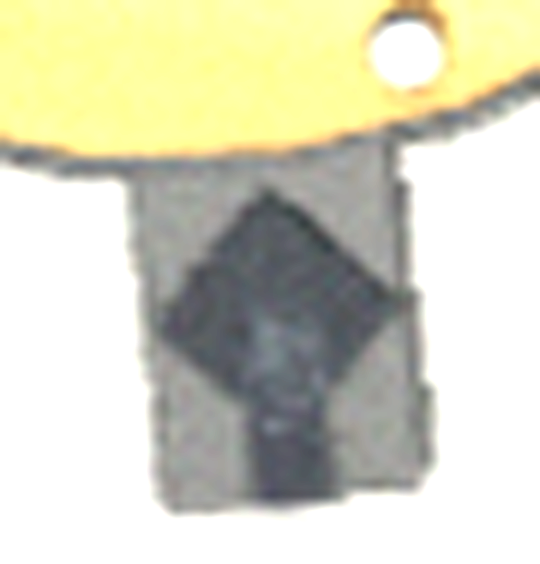

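Run:
```python
from h import *
dt=r.capture("top")
c=np.array([.5803,.0538])
f=lambda u,z=.031:atz(dt,np.array(u)/12+[269.5,264.5],z)[:2]
tip,tail=f((266,188)),f((291,499))
for n,q in(("tip",tip),("tail",tail)):
    d=q-c;print(n,q,np.hypot(*d),np.degrees(np.arctan2(d[1],d[0])))
d=tail-tip;print(np.degrees(np.arctan2(d[1],d[0])))
for a,b in(((133,180),(168,510)),((395,150),(428,485))):
    d=f(b)-f(a);print("edge",np.degrees(np.arctan2(d[1],d[0])))
m=(f((133,180))+f((395,150)))/2-c;print(np.degrees(np.arctan2(m[1],m[0])))
m=(f((168,510))+f((428,485)))/2-c;print(np.degrees(np.arctan2(m[1],m[0])))
```

```text
tip [0.4305079  0.03715468] 0.1507141038447572 -173.65914569539603
tail [0.37886264 0.03284269] 0.2025246094458408 -174.06038137709615
-175.2273012418479
edge -173.63300792357515
edge -174.30522268602041
-173.62981539172975
-173.72355432954134
```

```bash
cat >> h.py <<'E'
C=np.array([.5803,.0538])
from scipy.spatial.transform import Rotation as Ro
def rows(targets,R0=None,p0=None):
    """targets: (theta_deg, radius, z[, yaw]) ; print rows from commanded pose (p0,R0)"""
    s=r.sense();R0=np.array(s["ee_rot"]) if R0 is None else R0;p0=s["tcp_pos"] if p0 is None else p0
    for t in targets:
        th,ra,z=t[:3];yaw=t[3] if len(t)>3 else th
        a=np.radians(th);w=np.radians(yaw)
        X=np.array([*(C+ra*np.array([np.cos(a),np.sin(a)])),z])
        x=np.array([np.cos(w),np.sin(w),0]);y=np.array([np.sin(w),-np.cos(w),0])
        Rt=np.c_[x,y,[0,0,-1]]
        d=R0.T@(X-p0)/.025; rv=np.degrees(Ro.from_matrix(R0.T@Rt).as_rotvec())/5
        print([round(float(v),2) for v in (*d,*rv)]+[0])
E
python3 - <<'E'
from h import *
dt=r.capture("top");ds=r.capture("scene")
print(tri(dt,(56,106),ds,(357,315)))
print(tri(dt,(110,85),ds,(330,405)))
rows([(40.3,.136,.2)])
E
```

```text
(array([0.73250293, 0.43070132, 0.24219916]), np.float64(0.0011858355518696091))
(array([0.79845884, 0.42356944, 0.08423653]), np.float64(0.06018810687419896))
[24.29, 11.18, 0.9, 0.0, 0.0, -11.64, 0]
```

play_rows(
  deltas=[
    [1,0.5,0,0,0,-0.3,0],
    [2.6,1.2,0.1,0,0,-1,0],
    [4.2,2,0.2,0,0,-2,0],
    [5.9,2.7,0.2,0,0,-2.8,0],
    [7.5,3.5,0.3,0,0,-3.6,0],
    [9.2,4.2,0.3,0,0,-4.4,0],
    [10.9,5,0.4,0,0,-5.2,0],
    [12.6,5.8,0.5,0,0,-6,0],
    [14.3,6.6,0.5,0,0,-6.8,0],
    [16,7.4,0.6,0,0,-7.6,0],
    [17.2,7.9,0.6,0,0,-8.2,0],
    [18,8.3,0.7,0,0,-8.6,0],
  ],
)

```text
time_s: 2.75
tcp_pos: [0.5585, 0.2569, 0.2052]
ee_rot: [[0.906, 0.423, 0.001], [0.423, -0.906, 0.0], [0.001, 0.0, -1.0]]
wrist_force: [0.5, 0.5, 0.5]
gripper_width: 0.029
```

Run:
```python
from h import *
s=r.sense();print(s["time_s"],s["tcp_pos"],s["joints"],s["gripper_width"],s["wrist_force"])
rows([(40.3,.136,.2),(40.3,.136,.052)])
```

```text
2.75 [0.55848505 0.25692792 0.20517306] [ 3.97837402e+01  2.17177391e+01 -2.62075918e+00  2.66387176e-02
 -6.56229734e+01  7.52609845e+01] 0.02871813486400703 [0.51467684 0.50899658 0.47606006]
[2.6, 6.3, 0.21, 0.0, -0.01, -3.05, 0]
[2.59, 6.3, 6.13, 0.0, -0.01, -3.05, 0]
```

play_rows(
  deltas=[
    [0.7,1.6,0.1,0,0,-0.8,0],
    [1.5,3.4,0.1,0,0,-1.7,0],
    [2.2,5.1,0.2,0,0,-2.5,0],
    [2.6,6.2,0.2,0,0,-3,0],
    [2.6,6.3,0.2,0,0,-3.05,0],
    [2.6,6.3,0.2,0,0,-3.05,0],
  ],
)

```text
time_s: 3.35
tcp_pos: [0.6823, 0.1429, 0.1994]
ee_rot: [[0.764, 0.646, -0.001], [0.646, -0.764, -0.0], [-0.001, -0.0, -1.0]]
wrist_force: [0.1, -0.6, -0.1]
gripper_width: 0.005
```

Run:
```python
from h import *
s=r.sense();print(s["time_s"],s["tcp_pos"],s["joints"],s["gripper_width"],s["wrist_force"])
rows([(40.3,.136,.2),(40.3,.136,.052)])
for c in("top","scene"):
    d=r.capture(c);cv2.imwrite(f"pics/{c}1.png",d["pixels"][:,:,::-1])
```

```text
3.35 [0.68234705 0.14285423 0.19941762] [ 2.50695855e+01  2.99956031e+01  1.00450845e+01 -1.45737369e-02
 -7.01036270e+01  1.05147965e+02] 0.0051935160756997846 [ 0.11326562 -0.58584591 -0.13690689]
[0.02, 0.08, -0.02, -0.01, 0.01, -0.02, 0]
[0.03, 0.08, 5.9, -0.01, 0.01, -0.02, 0]
```

View pics/scene1.png

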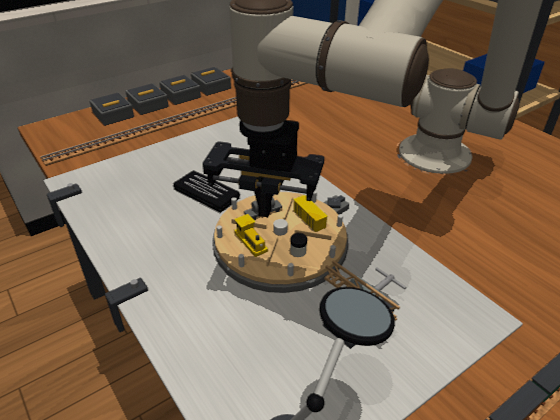

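The shut gripper hangs over the deck, with its tip near (265,212) at 0.2 m height. Nothing is in the way below it, so I'll descend midway between two posts.

play_rows(
  deltas=[
    [0,0.1,0.7,0,0,0,0],
    [0,0.1,1.7,0,0,0,0],
    [0,0.1,2.7,0,0,0,0],
    [0,0.1,3.7,0,0,0,0],
    [0,0.1,4.5,0,0,0,0],
    [0,0.1,5.1,0,0,0,0],
    [0,0.1,5.6,0,0,0,0],
    [0,0.1,5.8,0,0,0,0],
    [0,0.1,5.8,0,0,0,0],
  ],
)

```text
time_s: 4.35
tcp_pos: [0.6836, 0.142, 0.0547]
ee_rot: [[0.762, 0.647, -0.001], [0.647, -0.762, -0.0], [-0.001, -0.0, -1.0]]
wrist_force: [0.9, -0.9, -0.2]
gripper_width: 0.005
```

Run:
```python
from h import *
s=r.sense();print(s["time_s"],s["tcp_pos"],s["gripper_width"],s["wrist_force"])
for c in("top","scene"):
    d=r.capture(c);cv2.imwrite(f"pics/{c}2.png",d["pixels"][:,:,::-1]);print(c,proj(d,s["tcp_pos"]))
p=d["pixels"][:,:,::-1];cv2.imwrite("pics/scz2.png",cv2.resize(p[130:305,175:380],None,fx=3.4,fy=3.4,interpolation=cv2.INTER_CUBIC))
rows([(t,.136,.053) for t in np.arange(38.5,10,-2.4)])
```

```text
4.35 [0.68364287 0.14199439 0.05474707] 0.005136719875367497 [ 0.89392421 -0.86093709 -0.19426193]
top [240.23743927 154.64007432]
scene [265.00151096 269.8746563 ]
[-0.02, 0.17, 0.12, 0.01, -0.02, 0.37, 0]
[-0.04, 0.39, 0.12, 0.01, -0.02, 0.85, 0]
[-0.06, 0.62, 0.12, 0.01, -0.02, 1.33, 0]
[-0.09, 0.85, 0.12, 0.01, -0.02, 1.81, 0]
[-0.13, 1.07, 0.12, 0.01, -0.02, 2.29, 0]
[-0.18, 1.29, 0.12, 0.01, -0.02, 2.77, 0]
[-0.24, 1.51, 0.12, 0.01, -0.02, 3.25, 0]
[-0.31, 1.73, 0.12, 0.01, -0.02, 3.73, 0]
[-0.38, 1.95, 0.12, 0.01, -0.02, 4.21, 0]
[-0.47, 2.16, 0.12, 0.0, -0.02, 4.69, 0]
[-0.57, 2.36, 0.12, 0.0, -0.02, 5.17, 0]
[-0.67, 2.57, 0.12, 0.0, -0.02, 5.65, 0]
```

View pics/scz2.png

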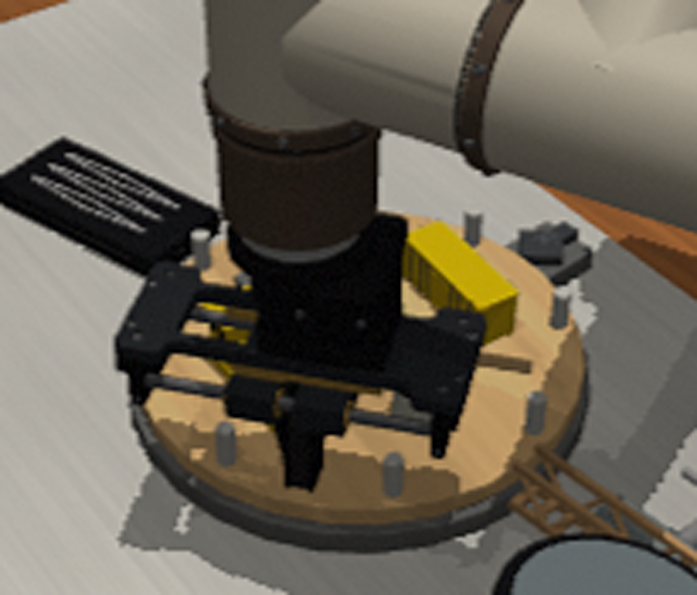

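The finger stands between two posts with nothing touched. Now I'll push clockwise along the arc.

play_rows(
  deltas=[
    [0,0.15,0.1,0,0,0.35,0],
    [0,0.35,0.1,0,0,0.8,0],
    [-0.05,0.55,0.1,0,0,1.2,0],
    [-0.07,0.75,0.1,0,0,1.6,0],
    [-0.1,0.92,0.1,0,0,1.95,0],
    [-0.14,1.07,0.1,0,0,2.3,0],
    [-0.17,1.22,0.1,0,0,2.6,0],
    [-0.21,1.37,0.1,0,0,2.95,0],
    [-0.26,1.54,0.1,0,0,3.3,0],
    [-0.32,1.73,0.1,0,0,3.75,0],
    [-0.38,1.95,0.1,0,0,4.2,0],
    [-0.47,2.16,0.1,0,0,4.7,0],
  ],
)

```text
time_s: 5.65
tcp_pos: [0.7096, 0.0932, 0.0525]
ee_rot: [[0.958, 0.287, -0.001], [0.287, -0.958, 0.0], [-0.001, -0.001, -1.0]]
wrist_force: [-1.9, 1.6, 0.4]
gripper_width: 0.005
```

```bash
cat > st.py <<'E'
from h import *
import sys
s=r.sense();p=s["tcp_pos"];d=p[:2]-C
print(s["time_s"],p,"r",np.hypot(*d),"th",np.degrees(np.arctan2(d[1],d[0])),"yaw",np.degrees(np.arctan2(s["ee_rot"][1,0],s["ee_rot"][0,0])),"j6",s["joints"][5],"F",s["wrist_force"],s["gripper_width"])
th=np.degrees(np.arctan2(d[1],d[0]))
n=sys.argv[1]
for c in("top","scene"):
    q=r.capture(c)["pixels"][:,:,::-1]
    cv2.imwrite(f"pics/{c}{n}.png",q if c=="top" else cv2.resize(q[130:305,175:380],None,fx=3.4,fy=3.4,interpolation=cv2.INTER_CUBIC))
rows([(t,.136,.053) for t in th-2.4*np.arange(1,13)])
E
python3 st.py 3
```

```text
5.65 [0.70959087 0.0931864  0.05246698] r 0.13515701227329965 th 16.942521735454314 yaw 16.66331651377808 j6 86.32527692626074 F [-1.91550777  1.57919646  0.40281606] 0.004784249947250824
[0.03, 0.19, -0.02, -0.0, 0.0, 0.44, 0]
[0.01, 0.42, -0.02, -0.0, 0.0, 0.92, 0]
[-0.01, 0.65, -0.02, 0.0, 0.0, 1.4, 0]
[-0.04, 0.87, -0.02, 0.0, 0.0, 1.88, 0]
[-0.08, 1.1, -0.02, 0.0, 0.0, 2.36, 0]
[-0.14, 1.32, -0.02, 0.0, 0.0, 2.84, 0]
[-0.2, 1.54, -0.02, 0.0, 0.0, 3.32, 0]
[-0.27, 1.76, -0.02, 0.0, 0.0, 3.8, 0]
[-0.34, 1.97, -0.02, 0.0, 0.0, 4.28, 0]
[-0.43, 2.18, -0.02, 0.0, 0.0, 4.76, 0]
[-0.53, 2.39, -0.02, 0.0, 0.0, 5.24, 0]
[-0.63, 2.59, -0.02, 0.0, 0.0, 5.72, 0]
```

View pics/scene3.png

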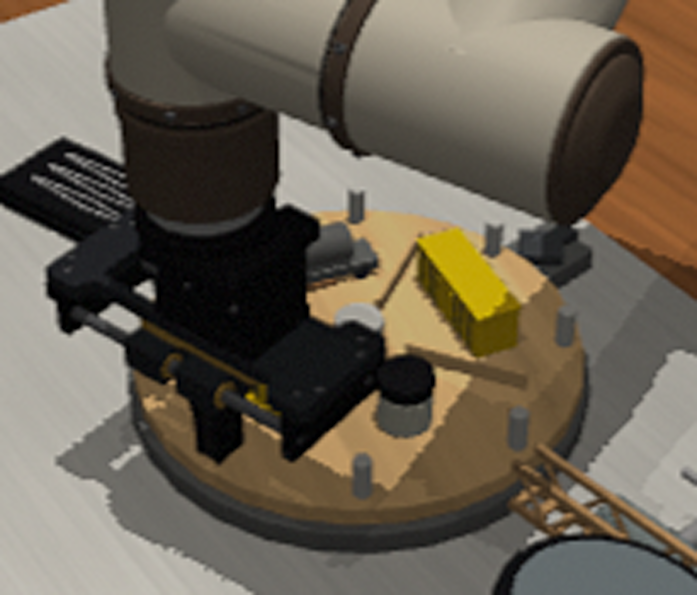

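View pics/top3.png

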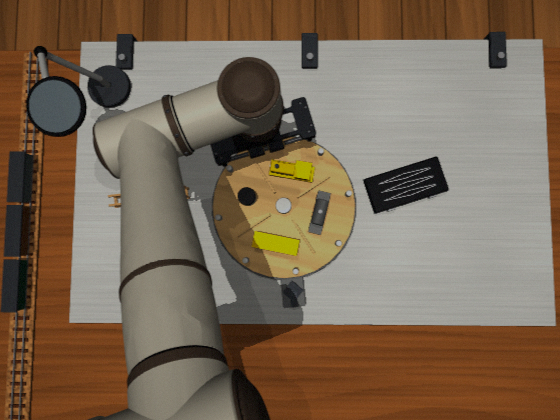

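The deck has turned about 10° and the post stays ahead of the finger. Continuing the arc.

play_rows(
  deltas=[
    [0.02,0.19,0,0,0,0.45,0],
    [0.01,0.42,0,0,0,0.9,0],
    [-0.01,0.65,0,0,0,1.4,0],
    [-0.04,0.87,0,0,0,1.9,0],
    [-0.08,1.1,0,0,0,2.35,0],
    [-0.14,1.32,0,0,0,2.85,0],
    [-0.2,1.54,0,0,0,3.3,0],
    [-0.27,1.76,0,0,0,3.8,0],
    [-0.34,1.97,0,0,0,4.3,0],
    [-0.43,2.18,0,0,0,4.75,0],
    [-0.53,2.39,0,0,0,5.25,0],
    [-0.63,2.59,0,0,0,5.7,0],
  ],
)

```text
time_s: 6.95
tcp_pos: [0.7132, 0.027, 0.0524]
ee_rot: [[0.979, -0.203, -0.0], [-0.203, -0.979, 0.001], [-0.001, -0.001, -1.0]]
wrist_force: [-0.8, 1.5, 0.7]
gripper_width: 0.007
```

```bash
python3 st.py 4
```

```text
6.95 [0.71321244 0.02701316 0.05239025] r 0.1355848518686344 th -11.394612815383462 yaw -11.739844035153336 j6 63.20539113328998 F [-0.84265997  1.50259904  0.69221449] 0.00670704710775943
[0.0, 0.19, -0.02, 0.0, 0.0, 0.42, 0]
[-0.01, 0.42, -0.02, 0.0, 0.0, 0.9, 0]
[-0.04, 0.65, -0.02, 0.0, 0.0, 1.38, 0]
[-0.07, 0.87, -0.02, 0.0, 0.0, 1.86, 0]
[-0.11, 1.1, -0.02, 0.0, 0.0, 2.34, 0]
[-0.16, 1.32, -0.02, 0.0, 0.0, 2.82, 0]
[-0.22, 1.54, -0.02, 0.0, 0.0, 3.3, 0]
[-0.29, 1.76, -0.02, 0.0, 0.0, 3.78, 0]
[-0.37, 1.97, -0.02, 0.0, 0.0, 4.26, 0]
[-0.46, 2.18, -0.02, 0.0, 0.0, 4.74, 0]
[-0.55, 2.39, -0.02, 0.0, 0.0, 5.22, 0]
[-0.66, 2.59, -0.02, 0.0, 0.0, 5.7, 0]
```

View pics/top4.png

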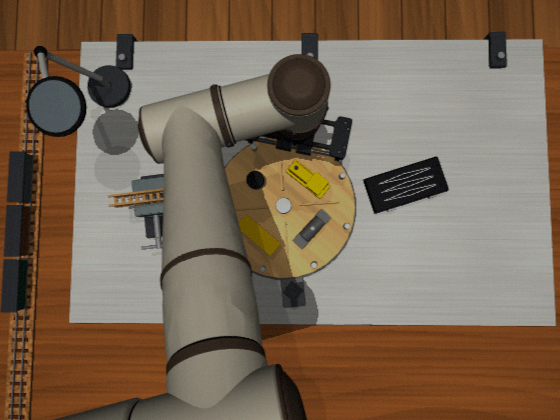

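View pics/scene4.png

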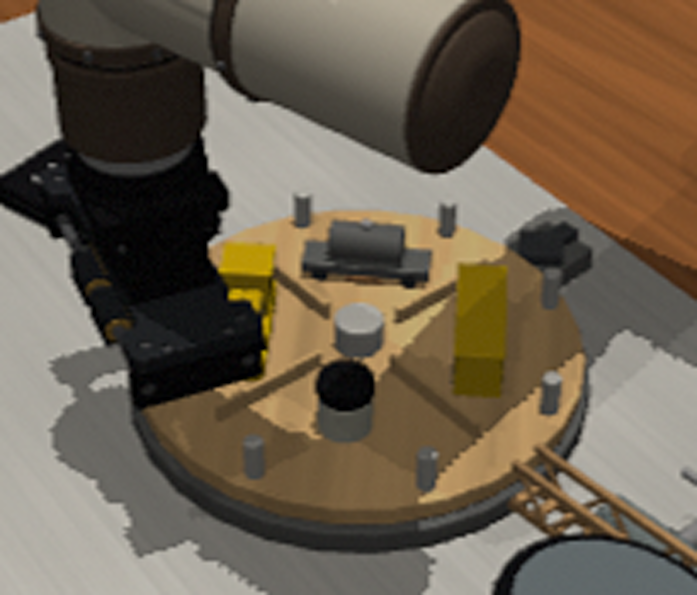

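The deck is following the finger, with the loco now at about (308,178) in the top image. Nothing has shifted in its bay. Continuing.

play_rows(
  deltas=[
    [0,0.19,0,0,0,0.4,0],
    [-0.01,0.42,0,0,0,0.9,0],
    [-0.04,0.65,0,0,0,1.4,0],
    [-0.07,0.87,0,0,0,1.85,0],
    [-0.11,1.1,0,0,0,2.35,0],
    [-0.16,1.32,0,0,0,2.8,0],
    [-0.22,1.54,0,0,0,3.3,0],
    [-0.29,1.76,0,0,0,3.8,0],
    [-0.37,1.97,0,0,0,4.25,0],
    [-0.46,2.18,0,0,0,4.75,0],
    [-0.55,2.39,0,0,0,5.2,0],
    [-0.66,2.59,0,0,0,5.7,0],
  ],
)

```text
time_s: 8.25
tcp_pos: [0.6846, -0.0333, 0.0526]
ee_rot: [[0.763, -0.647, 0.001], [-0.647, -0.763, 0.001], [0.001, -0.001, -1.0]]
wrist_force: [0.6, 1.8, -0.4]
gripper_width: 0.006
```

```bash
python3 st.py 5
```

```text
8.25 [ 0.68464632 -0.0332731   0.0526285 ] r 0.13590393423442237 th -39.84373611610566 yaw -40.28559991224446 j6 39.03792600094243 F [ 0.61263998  1.7901317  -0.3694856 ] 0.005897302742941144
[-0.0, 0.19, -0.01, 0.0, -0.0, 0.41, 0]
[-0.01, 0.42, -0.01, 0.0, -0.0, 0.89, 0]
[-0.04, 0.64, -0.01, 0.0, -0.0, 1.37, 0]
[-0.07, 0.87, -0.01, 0.0, -0.0, 1.85, 0]
[-0.11, 1.09, -0.01, 0.0, -0.0, 2.33, 0]
[-0.16, 1.32, -0.01, 0.0, -0.0, 2.81, 0]
[-0.22, 1.54, -0.01, 0.0, -0.0, 3.29, 0]
[-0.29, 1.75, -0.01, 0.0, -0.0, 3.77, 0]
[-0.37, 1.97, -0.01, 0.0, -0.0, 4.25, 0]
[-0.45, 2.18, -0.01, 0.0, -0.0, 4.73, 0]
[-0.55, 2.38, -0.01, 0.0, -0.0, 5.21, 0]
[-0.65, 2.59, -0.01, 0.0, -0.0, 5.69, 0]
```

View pics/top5.png

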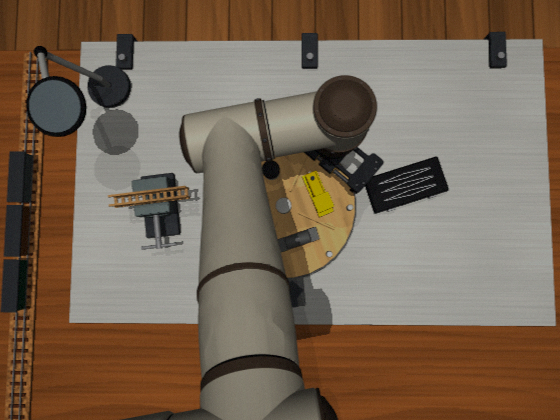

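The loco is at (318,193) and moving as expected. Continuing.

play_rows(
  deltas=[
    [0,0.19,0,0,0,0.4,0],
    [-0.01,0.42,0,0,0,0.9,0],
    [-0.04,0.65,0,0,0,1.4,0],
    [-0.07,0.87,0,0,0,1.85,0],
    [-0.11,1.1,0,0,0,2.35,0],
    [-0.16,1.32,0,0,0,2.8,0],
    [-0.22,1.54,0,0,0,3.3,0],
    [-0.29,1.76,0,0,0,3.8,0],
    [-0.37,1.97,0,0,0,4.25,0],
    [-0.46,2.18,0,0,0,4.75,0],
    [-0.55,2.39,0,0,0,5.2,0],
    [-0.66,2.59,0,0,0,5.7,0],
  ],
)

```text
time_s: 9.55
tcp_pos: [0.6309, -0.0722, 0.0528]
ee_rot: [[0.363, -0.932, 0.002], [-0.932, -0.363, 0.0], [0.001, -0.002, -1.0]]
wrist_force: [3.1, 2.1, -1.3]
gripper_width: 0.004
```

```bash
python3 st.py 6
```

```text
9.55 [ 0.63090339 -0.07218332  0.0528038 ] r 0.13576634806578333 th -68.11628130911065 yaw -68.70114394099562 j6 13.236533876994498 F [ 3.14660874  2.09955206 -1.32223664] 0.003654633675933594
[0.01, 0.18, -0.01, -0.0, -0.0, 0.38, 0]
[-0.01, 0.41, -0.01, -0.0, -0.0, 0.86, 0]
[-0.03, 0.64, -0.01, -0.0, -0.0, 1.34, 0]
[-0.06, 0.86, -0.01, -0.0, -0.0, 1.82, 0]
[-0.1, 1.09, -0.01, -0.0, -0.0, 2.3, 0]
[-0.15, 1.31, -0.01, -0.0, -0.0, 2.78, 0]
[-0.21, 1.53, -0.01, -0.0, -0.0, 3.26, 0]
[-0.28, 1.75, -0.01, -0.0, -0.0, 3.74, 0]
[-0.35, 1.96, -0.01, -0.0, -0.0, 4.22, 0]
[-0.44, 2.17, -0.01, -0.0, -0.0, 4.7, 0]
[-0.54, 2.38, -0.01, -0.0, -0.0, 5.18, 0]
[-0.64, 2.58, -0.01, -0.0, -0.0, 5.66, 0]
```

View pics/top6.png

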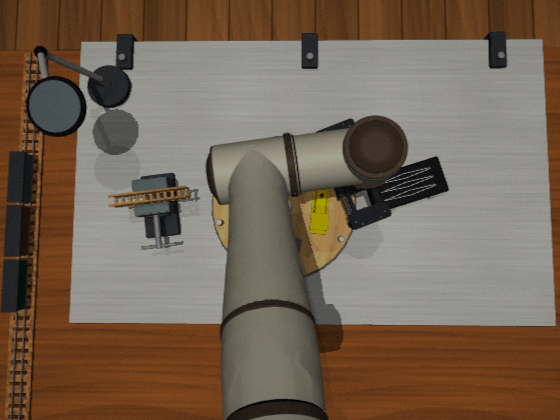

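View pics/scene6.png

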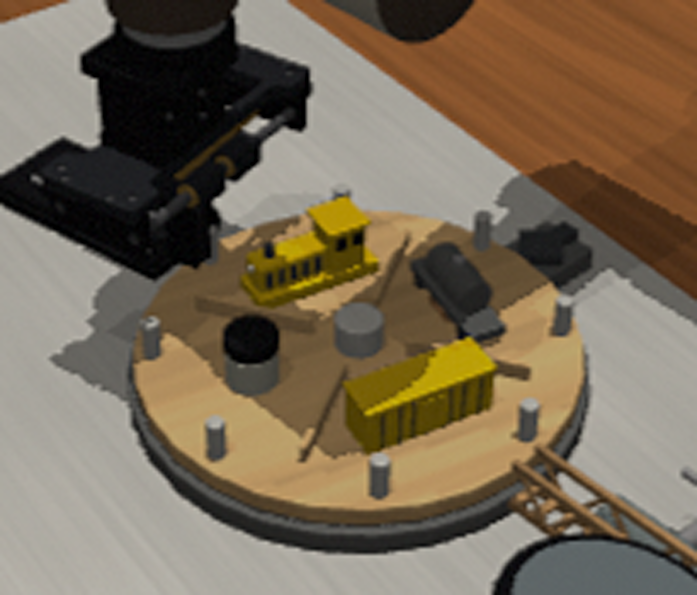

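Half the turn is done. The loco is at (320,210) in the top image, with the posts and bays clear.

play_rows(
  deltas=[
    [0,0.19,0,0,0,0.4,0],
    [-0.01,0.42,0,0,0,0.9,0],
    [-0.04,0.65,0,0,0,1.4,0],
    [-0.07,0.87,0,0,0,1.85,0],
    [-0.11,1.1,0,0,0,2.35,0],
    [-0.16,1.32,0,0,0,2.8,0],
    [-0.22,1.54,0,0,0,3.3,0],
    [-0.29,1.76,0,0,0,3.8,0],
    [-0.37,1.97,0,0,0,4.25,0],
    [-0.46,2.18,0,0,0,4.75,0],
    [-0.55,2.39,0,0,0,5.2,0],
    [-0.66,2.59,0,0,0,5.7,0],
  ],
)

```text
time_s: 10.85
tcp_pos: [0.5648, -0.0807, 0.0529]
ee_rot: [[-0.124, -0.992, 0.002], [-0.992, 0.124, -0.0], [0.0, -0.002, -1.0]]
wrist_force: [1.4, 0.1, -1.0]
gripper_width: 0.009
```

```bash
python3 st.py 7
```

```text
10.85 [ 0.56476592 -0.08065324  0.05292565] r 0.13534762858937627 th -96.5904572323265 yaw -97.14808324774228 j6 -15.351406199065035 F [ 1.44685155  0.14172852 -1.00311779] 0.008641445096860387
[0.02, 0.18, -0.01, -0.0, -0.0, 0.38, 0]
[0.01, 0.41, -0.01, -0.0, -0.0, 0.86, 0]
[-0.02, 0.63, -0.01, -0.0, -0.0, 1.34, 0]
[-0.05, 0.86, -0.01, -0.0, -0.0, 1.82, 0]
[-0.09, 1.08, -0.01, -0.0, -0.0, 2.3, 0]
[-0.14, 1.31, -0.01, -0.0, -0.0, 2.78, 0]
[-0.2, 1.53, -0.01, -0.0, -0.0, 3.26, 0]
[-0.27, 1.74, -0.01, -0.0, -0.0, 3.74, 0]
[-0.34, 1.96, -0.01, -0.0, -0.0, 4.22, 0]
[-0.43, 2.17, -0.01, -0.0, -0.0, 4.7, 0]
[-0.53, 2.38, -0.01, -0.0, -0.0, 5.18, 0]
[-0.63, 2.58, -0.01, -0.0, -0.0, 5.66, 0]
```

View pics/scene7.png

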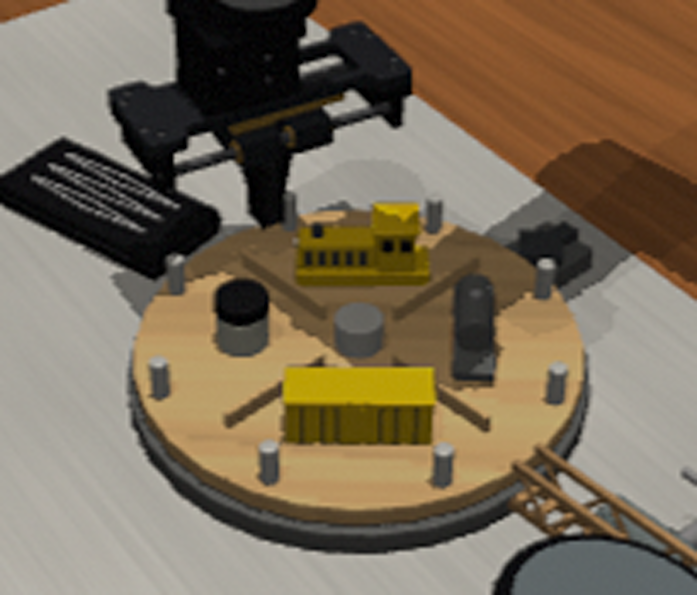

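play_rows(
  deltas=[
    [0.02,0.18,0,0,0,0.4,0],
    [0.01,0.41,0,0,0,0.85,0],
    [-0.02,0.63,0,0,0,1.35,0],
    [-0.05,0.86,0,0,0,1.8,0],
    [-0.09,1.08,0,0,0,2.3,0],
    [-0.14,1.31,0,0,0,2.8,0],
    [-0.2,1.53,0,0,0,3.25,0],
    [-0.27,1.74,0,0,0,3.75,0],
    [-0.34,1.96,0,0,0,4.2,0],
    [-0.43,2.17,0,0,0,4.7,0],
    [-0.51,2.34,0,0,0,5.1,0],
    [-0.55,2.43,0,0,0,5.3,0],
  ],
)

```text
time_s: 12.15
tcp_pos: [0.506, -0.0592, 0.053]
ee_rot: [[-0.553, -0.833, 0.002], [-0.833, 0.553, -0.0], [-0.001, -0.002, -1.0]]
wrist_force: [1.8, -0.8, -0.7]
gripper_width: 0.003
```

```bash
python3 st.py 8
```

```text
12.15 [ 0.506019   -0.05923264  0.05295086] r 0.13525548201905724 th -123.31148338847163 yaw -123.59437645688806 j6 -45.24735856387569 F [ 1.83763335 -0.84900802 -0.69325628] 0.003281542893995451
[0.02, 0.21, -0.01, -0.01, 0.01, 0.43, 0]
[0.0, 0.44, -0.01, -0.01, 0.01, 0.91, 0]
[-0.02, 0.67, -0.01, -0.01, 0.01, 1.39, 0]
[-0.05, 0.89, -0.01, -0.01, 0.01, 1.87, 0]
[-0.09, 1.12, -0.01, -0.01, 0.01, 2.35, 0]
[-0.14, 1.34, -0.01, -0.01, 0.01, 2.83, 0]
[-0.21, 1.56, -0.01, -0.01, 0.01, 3.31, 0]
[-0.27, 1.78, -0.01, -0.01, 0.01, 3.79, 0]
[-0.35, 1.99, -0.01, -0.01, 0.01, 4.27, 0]
[-0.44, 2.2, -0.01, -0.01, 0.01, 4.75, 0]
[-0.54, 2.41, -0.01, -0.01, 0.01, 5.23, 0]
[-0.64, 2.61, -0.01, -0.01, 0.01, 5.71, 0]
```

View pics/scene8.png

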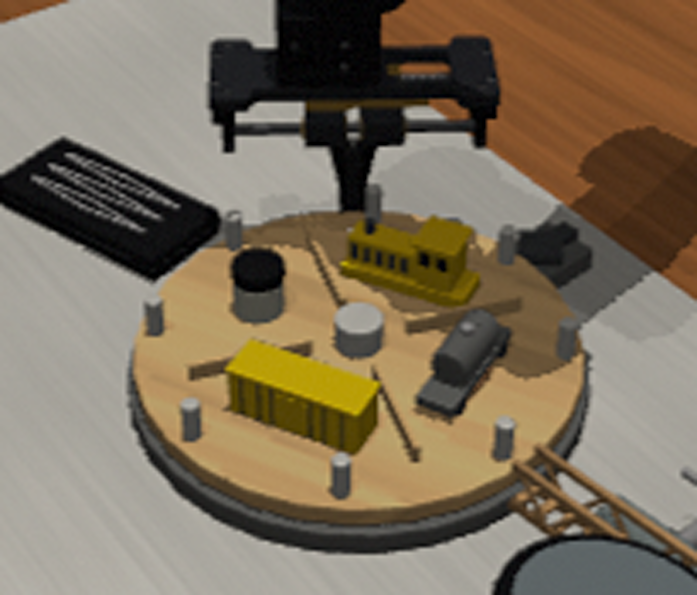

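Before the last stretch I'll measure the deck angle from the post tops in this scene view: (234,214), (374,190), (507,231), (567,323), (504,424), (341,459), (190,404), (153,302).

```bash
cat >> h.py <<'E'
def deck(ds,S,z=.067):
    Q=np.array([atz(ds,np.array(s)/3.4+[174.7,129.7],z)[:2] for s in S]);c=Q.mean(0)
    # least-squares circle centre from opposite pairs mean; angles mod 45
    a=np.degrees(np.arctan2(*(Q-c).T[::-1]));print("c",c,"r",np.hypot(*(Q-c).T).round(4));print(a.round(1),"mod45",(a%45).round(1),np.mean(a%45))
E
python3 - <<'E'
from h import *
ds=r.capture("scene")
deck(ds,[(234,214),(374,190),(507,231),(567,323),(504,424),(341,459),(190,404),(153,302)])
E
```

```text
c [0.58154585 0.05167762] r [0.1334 0.1317 0.1312 0.1316 0.1325 0.1312 0.132  0.1318]
[ -86.2 -130.5 -175.5  139.8   94.2   49.7    4.6  -39.7] mod45 [3.8 4.5 4.5 4.8 4.2 4.7 4.6 5.3] 4.531383526705863
```

play_rows(
  deltas=[
    [0.02,0.21,0,0,0,0.43,0],
    [0,0.44,0,0,0,0.9,0],
    [-0.02,0.67,0,0,0,1.4,0],
    [-0.05,0.89,0,0,0,1.87,0],
    [-0.08,1.07,0,0,0,2.25,0],
    [-0.12,1.24,0,0,0,2.6,0],
    [-0.16,1.39,0,0,0,2.93,0],
    [-0.2,1.52,0,0,0,3.22,0],
    [-0.23,1.62,0,0,0,3.45,0],
    [-0.26,1.7,0,0,0,3.63,0],
    [-0.27,1.75,0,0,0,3.74,0],
    [-0.27,1.76,0,0,0,3.76,0],
  ],
)

```text
time_s: 13.5
tcp_pos: [0.4724, -0.0293, 0.0527]
ee_rot: [[-0.793, -0.609, 0.001], [-0.609, 0.793, 0.0], [-0.0, -0.0, -1.0]]
wrist_force: [2.0, -1.0, 0.8]
gripper_width: 0.005
```

```bash
python3 st.py 9
```

```text
13.5 [ 0.47236082 -0.02932229  0.05265977] r 0.13623575639180122 th -142.40068973991578 yaw -142.46098188746802 j6 -68.65298109710865 F [ 2.04487449 -0.98327384  0.7612985 ] 0.004713942215335827
[-0.02, 0.23, -0.02, -0.0, 0.0, 0.47, 0]
[-0.03, 0.45, -0.02, -0.0, 0.0, 0.95, 0]
[-0.06, 0.68, -0.02, -0.0, 0.0, 1.43, 0]
[-0.09, 0.91, -0.02, -0.0, 0.0, 1.91, 0]
[-0.13, 1.13, -0.02, -0.0, 0.0, 2.39, 0]
[-0.19, 1.35, -0.02, -0.0, 0.0, 2.87, 0]
[-0.25, 1.57, -0.02, -0.0, 0.0, 3.35, 0]
[-0.32, 1.79, -0.02, -0.0, 0.0, 3.83, 0]
[-0.4, 2.0, -0.02, -0.0, 0.0, 4.31, 0]
[-0.48, 2.21, -0.02, -0.0, 0.0, 4.79, 0]
[-0.58, 2.42, -0.02, -0.0, 0.0, 5.27, 0]
[-0.69, 2.62, -0.02, -0.0, 0.0, 5.75, 0]
```

View pics/scene9.png

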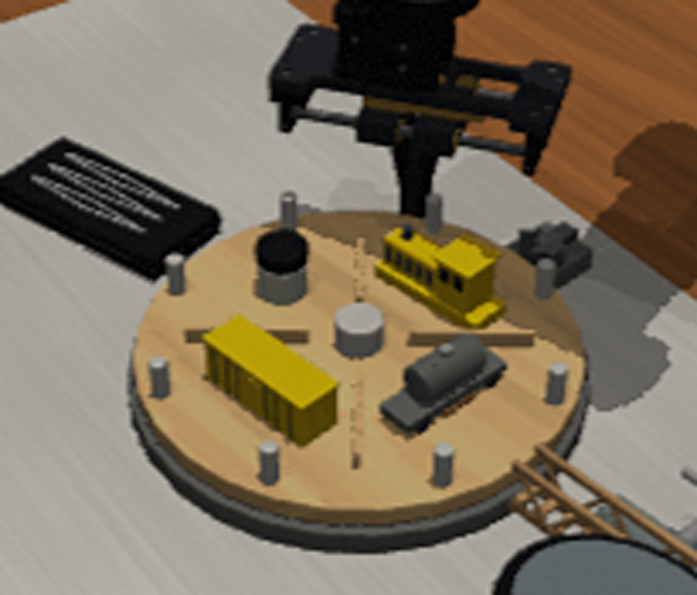

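Run:
```python
from h import *
ds=r.capture("scene")
deck(ds,[(289,198),(434,199),(545,264),(557,370),(443,451),(269,449),(158,365),(175,261)])
```

```text
c [0.58219032 0.05263867] r [0.1317 0.1328 0.1325 0.1318 0.132  0.1324 0.1325 0.1318]
[-104.4 -148.9  166.6  120.5   75.7   31.1  -13.7  -59.2] mod45 [30.6 31.1 31.6 30.5 30.7 31.1 31.3 30.8] 30.95285871047362
```

About 2° to go: the shell bay is at -171.6° and the arrow at -173.8°. I'll nudge it slowly, then back off and lift.

play_rows(
  deltas=[
    [-0.02,0.06,0,0,0,0.1,0],
    [-0.02,0.12,0,0,0,0.22,0],
    [-0.02,0.17,0,0,0,0.32,0],
    [-0.02,0.2,0,0,0,0.4,0],
    [-0.02,0.2,0,0,0,0.4,0],
    [-0.02,0.1,0,0,0,0.4,0],
    [0,-0.3,0,0,0,0.3,0],
    [0,-0.8,0,0,0,0.2,0],
    [0,-0.9,-0.3,0,0,0.2,0],
    [0,-0.9,-1.2,0,0,0.2,0],
    [0,-0.9,-2.4,0,0,0.2,0],
    [0,-0.9,-3.6,0,0,0.2,0],
  ],
)

```text
time_s: 14.85
tcp_pos: [0.4854, -0.0476, 0.1437]
ee_rot: [[-0.804, -0.595, -0.001], [-0.595, 0.804, -0.0], [0.001, 0.001, -1.0]]
wrist_force: [0.7, 0.3, 0.0]
gripper_width: 0.005
```

play_rows(
  deltas=[
    [1,-0.3,-1,0,0,0,0],
    [2.5,-1,-1.7,0,0,0,0],
    [4,-1.8,-2,0,0,0,0],
    [5,-2.8,-2,0,0,0,0],
    [5.5,-4,-2,0,0,0,0],
    [6,-5.2,-2,0,0,0,0],
    [6.5,-6.4,-2,0,0,0,0],
    [6.7,-7,-2,0,0,0,0],
    [6.7,-7,-2,0,0,0,0],
  ],
)

```text
time_s: 15.75
tcp_pos: [0.4555, -0.289, 0.1922]
ee_rot: [[-0.805, -0.593, -0.001], [-0.593, 0.805, 0.0], [0.0, 0.001, -1.0]]
wrist_force: [0.3, 0.6, -0.3]
gripper_width: 0.004
```

```bash
python3 st.py 10
python3 - <<'E'
import cv2
p=cv2.imread("pics/top10.png");cv2.imwrite("pics/topz10.png",cv2.resize(p[125:315,200:370],None,fx=3.15,fy=3.15,interpolation=cv2.INTER_CUBIC))
E
```

```text
15.75 [ 0.45547671 -0.28897391  0.19224754] r 0.3647941988861771 th -110.00941524352157 yaw -143.6287070959758 j6 -38.46342317275434 F [ 0.3228137   0.5948818  -0.33238509] 0.0040611179175411485
[-7.49, 5.16, 5.58, 0.01, 0.0, -6.22, 0]
[-7.37, 5.36, 5.58, 0.01, 0.0, -5.74, 0]
[-7.27, 5.56, 5.58, 0.01, 0.0, -5.26, 0]
[-7.17, 5.77, 5.58, 0.01, 0.0, -4.78, 0]
[-7.08, 5.98, 5.58, 0.01, -0.0, -4.3, 0]
[-7.0, 6.19, 5.58, 0.01, -0.0, -3.82, 0]
[-6.93, 6.41, 5.58, 0.01, -0.0, -3.34, 0]
[-6.87, 6.63, 5.58, 0.01, -0.0, -2.86, 0]
[-6.82, 6.85, 5.58, 0.01, -0.0, -2.38, 0]
[-6.78, 7.08, 5.58, 0.01, -0.0, -1.9, 0]
[-6.75, 7.3, 5.58, 0.01, -0.0, -1.42, 0]
[-6.72, 7.53, 5.58, 0.01, -0.0, -0.94, 0]
```

View pics/topz10.png

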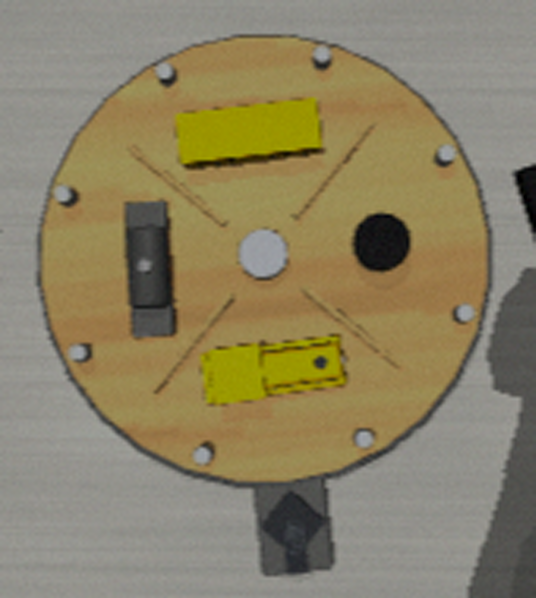

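View pics/scene10.png

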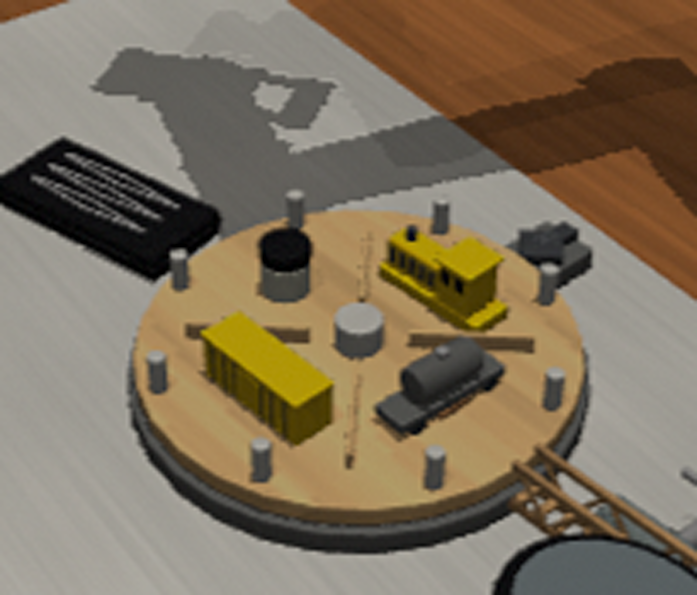

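Run:
```python
from h import *
d=r.capture("top")
f=lambda u,z:atz(d,np.array(u)/3.15+[199.7,124.7],z)[:2]
Q=np.array([f(u,.067) for u in [(322,56),(446,154),(465,313),(365,438),(204,454),(81,352),(66,195),(167,73)]]);c=Q.mean(0)
a=np.degrees(np.arctan2(*(Q-c).T[::-1]));print(c,a.round(1),(a%45).mean(), "bay",(a%45).mean()-22.5-157.5+0)
aw=np.radians(-173.8);u=np.array([np.cos(aw),np.sin(aw)]);n=np.array([-u[1],u[0]])
for nm,uv,z in (("sill right end",(343.5,360),.044),("left end (sill)",(205,377),.044),("chimney",(320,362),.07),("arrow tip",(290.5,489),.031),("arrow tail",(294.7,572),.031)):
    q=f(uv,z)-C;print(nm,"along",(q@u).round(4),"across",(q@n).round(4))
for cam in("top","scene"):
    g=(r.capture(cam) and r.cut_out(cam,"shell"))
    for x in g[:2]:
        m=np.argwhere(x["region"]);print(cam,x["score"],m.min(0),m.max(0),m.mean(0))
    print([(x["centre"],x["score"]) for x in r.spot_in(cam,"shell")][:2])
```

```text
[0.58031385 0.05340486] [ -16.1  -61.2 -106.5 -151.3  163.6  118.6   73.8   28.5] 28.66206348791803 bay -151.33793651208197
sill right end along 0.0717 across 0.0434
left end (sill) along 0.0733 across -0.0458
chimney along 0.0716 across 0.0279
arrow tip along 0.1503 across 0.0009
arrow tail along 0.2028 across -0.002
top 0.7 [232 263] [252 308] [241.91304348 285.15081522]
[([0.509, 0.0482, 0.0738], 0.66)]
scene 0.27 [197 251] [218 266] [207.35714286 257.94480519]
[([0.5223, 0.0676, 0.0737], 0.88), ([0.6632, 0.0728, 0.0757], 0.45)]
```

Run:
```python
from station import r
print(r.finish_job())
```

```text
the job is handed in; nothing more can be done
None
```

The locomotive shell now stands at the arrow, and I handed the job in at about 16 s of the 58 s allowed. `finish_job` gives no verdict, so success rests on the checks below.

I turned the deck clockwise by about 169° with the shut fingertips behind one post. It was one slow arc along the side away from the vise, ending with a 2° nudge. Then I backed the finger off the post, lifted it and moved it clear.

**Alignment:** in the last top view the shell's bay lies at -173.9° and the arrow at -173.8°. The shell's middle is about 1 mm off the arrow's line (the limit is 9 mm), and its length is about square to it.

**Forces and surroundings:**
- The wrist force in the readings at the end of each move stayed below about 4 N.
- In the views I looked at, the models stayed in their bays, and the tweezer case and vise did not visibly move.

**Disagreements and gaps:**
- The detection network gave an off position for the shell in the scene camera (low-scored outline, wrong or duplicate spots). I ignored it and used the posts and sill measured in the images.
- The two cameras differ by about 2 mm, which is within their calibration.
- I did not measure the deck's speed after letting go. It had been released about 1.5 s before the last pictures and sat where the nudge left it.

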